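# Load a culture dish through the sprung flaps of a dish reader

### The arm

A 6-joint arm with a two-finger parallel gripper is mounted at the origin on a cart in front of the work surface, level with it; the furniture and walls round the work are solid. World frame = base frame: x ahead of the robot, y to its left, z up, the work surface at z = 0. Lengths are in mm, angles in rad, forces in N, time in s.
With the tool pointing down it reaches from about 275 to 725 mm from the base axis. Payload 5.6 kg.
Tool frame: the origin (TCP) lies at the very end of the fingers, on their centre line; the grasp point (between the pads) lies 19 mm behind it; z points along the fingers, y is the direction in which the jaws open and shut (so a half turn about z gives the same grasp; the last joint's range is limited). The gripper opens to 85 mm and grips with 20 to 120 N. Pads are 22 mm wide; open, the fingers measure 114 mm over their backs; the gripper's body (76 mm by 85 mm) begins 54 mm behind the grasp point. The pads swing forward as they close: fully open they stand 13 mm farther back than shut.
Start: joints at [1.407, 0.255, 0.108, 0, -1.424, -0.285], TCP at [238.61, 495.538, 231.283] pointing down, gripper open.
Joint ranges: [-2.95, 2.95], [-1.21, 1.97], [-1.09, 1.5], [-2.87, 1.71], [-2.94, -0.07], [-3.05, 3.05]. Speed limits (rad/s): [2.57, 2.57, 3.14, 3.14, 3.14, 3.14].

### API

Orientations are given as a rotation vector (axis times angle).
In Python, from station import arm gives the robot as it stands.
- The arm moves only by the tool step_arm, never from a script. Its argument "deltas" is a list of rows, each an object with "delta_rot": the turn, a rotation vector about the tool's x, y, z in degrees, a list of three; "offset": the shift along the tool's x, y, z in m, a list of three; "grip": the gripper command: -1 is shut, 1 is fully open, values between are in proportion. In form: [{"delta_rot": [rx, ry, rz], "offset": [x, y, z], "grip": grip}, ...]. A call has 1 to 12 rows; each row shifts and turns the commanded pose from where the row before left it, along the tool's axes as they then stand; what a row does not reach is not made up. A row lasts 1/12 s, in which the tool goes at most 41.7 mm and 7.16 degrees, less where a joint would pass 70% of its speed; a pose out of reach is approached as far as the arm can. A call is refused whole if a number of a shift passes 0.0417 or a number of a turn 7.16, either way. A call with a gripper value outside its range is refused whole. The fingers move at their own pace and stop on an object; the grip force is fixed at half the most. Time passes only in rows, so rows that do not move let the fingers close. It gives the time, the measured TCP pose, the force and the opening at its end, in the units of the state.
- arm.get_obs(): the state, without advancing time (a new reading comes with each control period).
- arm.get_image(name): name is "scene" or "top" or "wrist"; returns a dict with "color" (420x560x3 uint8, blue, green, red), "intrinsics" (3x3 intrinsics, pixels), "R" (3x3) and "t" (3): a world point X has camera coordinates R X + t; the wrist camera has in their place "mount" (4x4, takes a point from camera to tool coordinates, whose origin is the TCP and whose axes are the flange's). Camera axes: x right, y down, z forward; pixel columns grow to the right and rows downward; lengths in mm; the calibration is good to about 2 mm. The wrist camera is an equidistant fisheye: a pixel r from the principal point sees the ray r / f radians off the axis. A picture is of the moment at which its call begins: read the wrist's pose just before it. There is no depth.
- arm.sign_off(): hands the job in, once; it reports no verdict.
The state is a dict: "time_s": time; "joint_pos": joint angles; "joint_vel": joint speeds; "tau": joint torques, N m; "ee_pos": TCP position; "ee_rot": TCP orientation; "ft_force": force on the tool from outside, world axes, zero at the start; "ft_torque": the same for the moment, N m; "gripper_width": finger opening in mm.
Only numpy, scipy, OpenCV 4.12 (cv2) and the standard library are available. Lean on these libraries where they do the work, as an engineer would, in place of code of your own. Each camera call takes 0.05 s, during which the arm holds its last target. There are 200 camera calls.

### The job

Load the round culture dish into the low dish reader: set it flat on the open loading plate in front of the pair of sprung flaps, then slide it along the plate and push it in through the flaps until you feel it press firmly, at about 12 N and never over 20 N, against the spring buffer hidden under the cover. Then back off and come out so that both flaps swing fully shut behind the dish, and leave the marker pen that lies beside the dish's starting place where it is.

Things in the scene. Friction and masses are not known exactly. Their poses are not given: they have to be found in the camera images.
- feeder: The dish reader: a low metal unit fixed to the worktop, 287 mm long, 112 mm wide. Origin on the worktop, on the lane's centre line, in the plane of the shut flaps; +x points along the lane into the unit, +y to its left, z up. Its flat deck lies 8 mm over the worktop. Inside the flaps the lane is 90 mm wide, from x = 54 mm on 68 mm wide (walls 18 mm high over the deck).
- load_spot (a point): Point on the deck, in the middle of the open loading plate, where the dish's centre is set down: feeder x = -95 mm. The plate (x = -137 to -60 mm) has no walls. Racks full of sample tubes, up to about 0.2 m high, stand to the left (world y above -0.1 m, x below 0.5 m, and further left all over): come over them with the fingertips 0.3 m over the worktop.
- backstop: Backstop under the cover, origin fixed on the deck at feeder x = 140 mm. Its spring buffer is hidden and its depth setting differs each time: the dish touches it when its centre is 60 to 86 mm inside the flaps. It gives from 3 N, 1 mm per further 2 N. Home: 5 N or more on it (push with 12 N; flaps and friction take some), 20 N at most. It pushes the dish back as far as it gave: draw the pusher back 10 mm before lifting.
- dish: The whole culture dish; this origin is the centre of its underside, z up.
- dish_center (a point): Centre of the culture dish, half-way up: a round shallow clear dish with lid, 61 mm in diameter and 15 mm high, about 50 g, lying flat on the worktop. It can be grasped across its diameter from above, and pushed along by closed fingers behind its rim.
- marker: Bystander: marker pen lying on its side beside the dish, 14 x 130 x 14 mm. Origin in its middle, on the worktop; its length runs along its y. Leave it alone.
- gate (a point): Point on the deck in the middle of the gateway, feeder x = 0, where the two flaps meet. In front of it, from x = -58 to -22 mm, two guide walls 18 mm high over the deck funnel from 87 to 66 mm apart, then run straight to the flaps.
- cover_edge (a point): Middle of the upper front edge of the opaque cover over the bay: feeder x = 72 mm, 34 mm over the deck. The cover runs from x = 72 to 150 mm, its underside 21 mm over the deck; between flaps and cover the lane is open on top, for the pusher.
- flap_left (a joint): Angle (rad) of the left flap, an upright steel plate 37 mm long, 17 mm high, 3 mm thick, hinged on a post at feeder x = 0, y = +40 mm. 0 shut, up to 1.5 pushed inward; it cannot open outward. Its spring shuts it with 0.03 N m at 0, 0.06 N m at 1.5: dish and pusher meet about 1 to 5 N in all. It shuts once the dish's centre is over 60 mm inside and the pusher is lifted out of the gateway.
- flap_right (a joint): The same for the right flap, the mirror image of the left, hinged on a post at feeder x = 0, y = -40 mm.
There are look-alikes about, which are no part of the job. What is shaped like the dish but black or green is not meant.

How it is judged:
By the outcome, as a careful person would: the job done as asked, in the order asked, and still so for the second after the job is handed in, with the robot touching nothing.
It also fails if it takes over 72 s, if anything falls off the work surface, if the arm or the gripper's body presses on something with over 40 N, if the wrist force passes 120 N, or if a joint passes its speed limit or range.

## Working session

There is one attempt and no reset: what is moved stays moved. The work goes in short steps, Python scripts to look and compute and a tool call to move; the robot and the scene stay as the last step left them, time stands still between calls to the robot, and variables do not carry over. Pictures are saved under pics/ and viewed, about 8 in all and at most 12, crops included, and the job is handed in when it is done.

Besides the shell and the picture viewer there is one more tool, called after "Call:" in YAML: its name, and indented under it one key for each argument. step_arm: Moves the arm, as the interface text tells. Its arguments: {"type":"object","properties":{"deltas":{"type":"array"}},"required":["deltas"]}

```bash
mkdir -p pics; cat > h.py <<'E'
import numpy as np, cv2
from station import arm
def snap(n,f):
    d=arm.get_image(n); cv2.imwrite('pics/'+f,d['color']); np.savez('pics/'+f[:-4],**d); return d
def ray(f,uv,z):
    d=np.load('pics/'+f+'.npz'); K,R,t=d['intrinsics'],d['R'],d['t']
    r=R.T@np.linalg.inv(K)@np.array([*uv,1.]); c=-R.T@t
    return c+r*(z-c[2])/r[2]
def proj(f,X):
    d=np.load('pics/'+f+'.npz'); p=d['intrinsics']@(d['R']@np.array(X,float)+d['t']); return p[:2]/p[2]
E
python3 - <<'E'
from h import *
o=arm.get_obs(); print({k:np.round(v,3).tolist() for k,v in o.items()})
a=snap('top','t0.png'); b=snap('scene','s0.png')
print(a['intrinsics'],a['R'],a['t'])
print(b['R'],b['t'])
E
```

```text
{'time_s': 0.0, 'joint_pos': [1.407, 0.256, 0.107, -0.0, -1.424, -0.285], 'joint_vel': [0.001, 0.001, 0.002, 0.0, 0.0, -0.001], 'tau': [0.0, -38.663, 23.794, 5.365, -0.006, -0.0], 'ee_pos': [238.358, 495.103, 230.401], 'ee_rot': [3.061, -0.699, -0.001], 'ft_force': [0.26, 0.582, -0.178], 'ft_torque': [-0.011, 0.025, 0.063], 'gripper_width': 85.536}
[[416.57215819   0.         283.86059491]
 [  0.         416.57215819 211.69840101]
 [  0.           0.           1.        ]] [[ 0.01776247 -0.99977762  0.01136687]
 [-0.99837488 -0.01835095 -0.05395224]
 [ 0.05414884 -0.01039007 -0.99847882]] [-189.96157598  457.54763694 1012.83395246]
[[-0.87616086  0.48172128  0.01693376]
 [ 0.2878545   0.55108594 -0.7832267 ]
 [-0.38662893 -0.68135812 -0.62150557]] [ 487.05289582   19.09543133 1228.73640814]
```

View pics/t0.png

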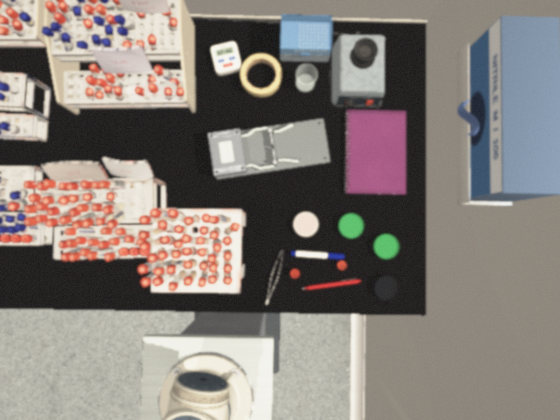

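View pics/s0.png

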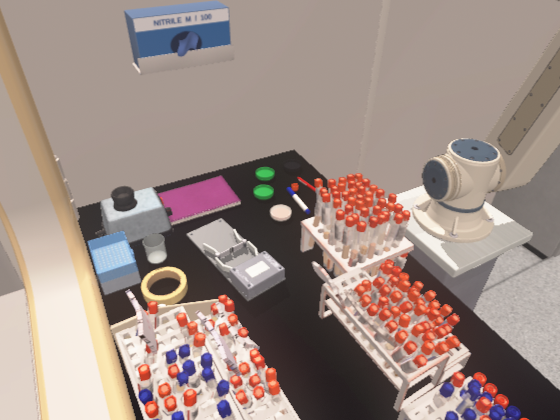

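The top view shows the dish at about (306,224), the marker pen at (318,255), and the reader spanning columns 208–330 with its loading plate on the right. In the scene view the dish is at (281,213) and the reader at (235,255). I'll enlarge the top view and measure.

```bash
python3 - <<'E'
from h import *
im=cv2.imread('pics/t0.png'); 
c=im[110:270,200:350]; cv2.imwrite('pics/c0.png',cv2.resize(c,None,fx=5,fy=3.75*1.333,interpolation=cv2.INTER_CUBIC)[:600] if 0 else cv2.resize(c[:100],None,fx=5.3,fy=5.3,interpolation=cv2.INTER_CUBIC))
hsv=cv2.cvtColor(im,cv2.COLOR_BGR2HSV)
m=(im.min(2)>120).astype(np.uint8); 
n,l,s,ce=cv2.connectedComponentsWithStats(m)
for i in range(1,n):
    if s[i,4]>50 and 200<ce[i,0]<400 and 100<ce[i,1]<300: print('bright',s[i],ce[i],ray('t0',ce[i],15))
m=(im.max(2)>70).astype(np.uint8); n,l,s,ce=cv2.connectedComponentsWithStats(m)
for i in range(1,n):
    if s[i,4]>100 and 200<ce[i,0]<400 and 100<ce[i,1]<300:
        cnt=cv2.findContours((l==i).astype(np.uint8),0,2)[0][0]; r=cv2.minAreaRect(cnt); print('any',s[i],ce[i],r[1:],cv2.boxPoints(r).round(1).tolist(), ray('t0',ce[i],8).round(1))
E
```

```text
bright [     0      0    560    420 114204] [329.69452033 243.10310497] [ 385.75375221 -295.43137308   15.        ]
bright [ 208  119  122   59 5071] [267.90435811 148.11161507] [ 617.94287034 -139.28718641   15.        ]
bright [293 212  26  25 517] [305.42940039 223.89941973] [ 431.77309617 -235.17698399   15.        ]
bright [295 250  34   9 224] [311.33928571 254.11607143] [ 358.0750533  -250.75984265   15.        ]
any [     0      0    560    420 131427] [326.48066988 227.90673149] ((419.0, 559.0), 90.0) [[-0.0, 0.0], [559.0, 0.0], [559.0, 419.0], [0.0, 419.0]] [ 423.  -287.9    8. ]
any [ 344  109   63   86 5271] [375.53595143 151.65926769] ((85.0, 62.0), 90.0) [[344.0, 109.0], [406.0, 109.0], [406.0, 194.0], [344.0, 194.0]] [ 615.9 -408.4    8. ]
any [ 207  118  124   62 5589] [268.10413312 148.1039542 ] ((48.798683166503906, 119.21778106689453), 81.63410949707031) [[206.10000610351562, 131.89999389648438], [324.1000061035156, 114.5999984741211], [331.20001220703125, 162.8000030517578], [213.1999969482422, 180.1999969482422]] [ 619.4 -139.6    8. ]
any [292 211  28  27 604] [
[... 803 characters left out ...]
598693848, 45.354156494140625), 14.03624439239502) [[262.20001220703125, 304.1000061035156], [273.20001220703125, 260.1000061035156], [282.6000061035156, 262.3999938964844], [271.6000061035156, 306.3999938964844]] [ 285.4 -156.1    8. ]
any [289 268  12  12 107] [294.5046729  273.11214953] ((10.60660171508789, 11.31370735168457), 45.0) [[286.5, 273.5], [294.5, 265.5], [302.0, 273.0], [294.0, 281.0]] [ 310.5 -210.6    8. ]
any [302 278  60  13 366] [332.48360656 284.13114754] ((6.788225173950195, 59.679813385009766), 81.8698959350586) [[301.3999938964844, 285.1000061035156], [360.5, 276.6000061035156], [361.5, 283.3999938964844], [302.3999938964844, 291.79998779296875]] [ 285.2 -304.3    8. ]
```

View pics/c0.png

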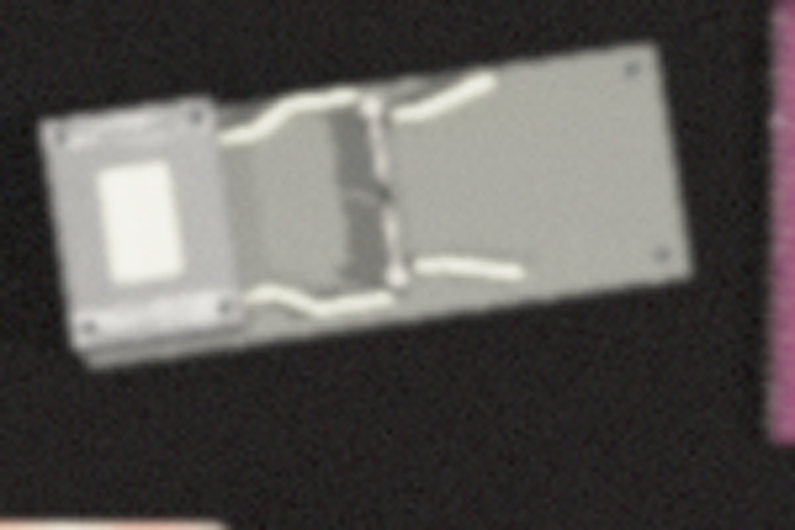

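The enlarged crop shows the hinge posts at crop (372,103) and (398,275), the plate's outer corners at (655,42) and (692,273), and the shut flaps between the posts.

```bash
python3 - <<'E'
from h import *
P=lambda x,y,z: ray('t0',(200+(x+.5)/5.3-.5,110+(y+.5)/5.3-.5),z)
h1,h2=P(372,103,27),P(398,275,27); e1,e2=P(655,42,8),P(692,273,8)
print(h1,h2,np.linalg.norm(h1-h2)); print(e1,e2,np.linalg.norm(e1-e2))
g=(h1+h2)/2; e=(e1+e2)/2; d=(g-e)[:2]; print(g,e,np.hypot(*d),np.degrees(np.arctan2(d[1],d[0])))
for a,b in((h2,h1),(e2,e1)): v=(a-b)[:2]; print(np.degrees(np.arctan2(v[1],v[0]))+90)
# pen
print(ray('t0',(290,253),7),ray('t0',(346,257),7))
# scene check of dish
im=cv2.imread('pics/s0.png'); m=(im[200:228,265:297].min(2)>150).astype(np.uint8); ys,xs=np.nonzero(m); print(ray('s0',(265+xs.mean(),200+ys.mean()),12))
E
```

```text
[ 662.86728277 -143.33256891   27.        ] [ 582.76386592 -156.90096341   27.        ] 81.24443808795824
[ 699.71408567 -276.19401524    8.        ] [ 589.78296993 -295.03378651    8.        ] 111.53379393190916
[ 622.81557434 -150.11676616   27.        ] [ 644.7485278  -285.61390088    8.        ] 137.26080271915183 99.19472833944124
-80.38615161478876
-80.27523804547442
[ 359.53954668 -198.68128397    7.        ] [ 352.09012606 -337.10963322    7.        ]
[ 433.21226357 -233.00371612   12.        ]
```

Call:
step_arm:
  deltas:
    - {"delta_rot": [0,0,-7.04],"offset": [0,0,-0.016],"grip": 0.7}
    - {"delta_rot": [0,0,-7.04],"offset": [0,0,-0.016],"grip": 0.7}
    - {"delta_rot": [0,0,-7.04],"offset": [0,0,-0.016],"grip": 0.7}
    - {"delta_rot": [0,0,-7.04],"offset": [0,0,-0.016],"grip": 0.7}
    - {"delta_rot": [0,0,-7.04],"offset": [0,0,-0.016],"grip": 0.7}
    - {"delta_rot": [0,0,0],"offset": [0,0,0],"grip": 0.7}

```text
time_s: 0.6
ee_pos: [239.3, 496.3, 314.3]
ee_rot: [-3.126, -0.269, -0.004]
ft_force: [0.8, -1.2, 1.5]
gripper_width: 72.6
```

```bash
cat >> h.py <<'E'
from scipy.spatial.transform import Rotation as Ro
def to(x,y,z):
    o=arm.get_obs(); R=Ro.from_rotvec(o['ee_rot']).as_matrix(); d=np.array([x,y,z])-o['ee_pos']
    print('t',round(o['time_s'],2),'pos',np.round(o['ee_pos'],1),'yaw',np.round(np.degrees(np.arctan2(R[1,0],R[0,0])),1),'tool z',R[:,2].round(3),'F',np.round(o['ft_force'],1),'w',o['gripper_width'],'q',np.round(o['joint_pos'],2))
    print('offset tool',(R.T@d).round(1),np.linalg.norm(d).round(1))
E
python3 -c "
from h import *
to(432.5,-235,300)"
```

```text
t 0.6 pos [239.3 496.3 314.3] yaw 9.8 tool z [ 0.002  0.004 -1.   ] F [ 0.8 -1.2  1.5] w 72.5518648280865 q [ 1.41  0.25  0.3   0.   -1.62  0.34]
offset tool [ 65.7 753.6  11.5] 756.5
```

Call:
step_arm:
  deltas:
    - {"delta_rot": [0,0,0],"offset": [0.003,0.0375,0],"grip": 0.7}
    - {"delta_rot": [0,0,0],"offset": [0.003,0.0375,0],"grip": 0.7}
    - {"delta_rot": [0,0,0],"offset": [0.003,0.0375,0],"grip": 0.7}
    - {"delta_rot": [0,0,0],"offset": [0.003,0.0375,0],"grip": 0.7}
    - {"delta_rot": [0,0,0],"offset": [0.003,0.0375,0],"grip": 0.7}
    - {"delta_rot": [0,0,0],"offset": [0.003,0.0375,0],"grip": 0.7}
    - {"delta_rot": [0,0,0],"offset": [0.003,0.0375,0],"grip": 0.7}
    - {"delta_rot": [0,0,0],"offset": [0.003,0.0375,0],"grip": 0.7}
    - {"delta_rot": [0,0,0],"offset": [0.003,0.0375,0],"grip": 0.7}
    - {"delta_rot": [0,0,0],"offset": [0.003,0.0375,0],"grip": 0.7}

```text
time_s: 1.43
ee_pos: [329.5, 128.7, 310.8]
ee_rot: [-3.131, -0.258, 0.001]
ft_force: [1.8, -0.1, 0.9]
gripper_width: 72.8
```

Call:
step_arm:
  deltas:
    - {"delta_rot": [0,0,0],"offset": [0.003,0.0375,0],"grip": 0.7}
    - {"delta_rot": [0,0,0],"offset": [0.003,0.0375,0],"grip": 0.7}
    - {"delta_rot": [0,0,0],"offset": [0.003,0.0375,0],"grip": 0.7}
    - {"delta_rot": [0,0,0],"offset": [0.003,0.0375,0],"grip": 0.7}
    - {"delta_rot": [0,0,0],"offset": [0.003,0.0375,0],"grip": 0.7}
    - {"delta_rot": [0,0,0],"offset": [0.003,0.0375,0],"grip": 0.7}
    - {"delta_rot": [0,0,0],"offset": [0.003,0.0375,0],"grip": 0.7}
    - {"delta_rot": [0,0,0],"offset": [0.003,0.0375,0],"grip": 0.7}
    - {"delta_rot": [0,0,0],"offset": [0.003,0.0375,0],"grip": 0.7}
    - {"delta_rot": [0,0,0],"offset": [0.003,0.0375,0],"grip": 0.7}
    - {"delta_rot": [0,0,0],"offset": [0,0,0],"grip": 0.7}

```text
time_s: 2.35
ee_pos: [421.4, -239.0, 308.7]
ee_rot: [-3.131, -0.249, 0.007]
ft_force: [-1.0, 0.5, 0.2]
gripper_width: 72.5
```

```bash
python3 -c "
from h import *
to(432.5,-235,100)"
```

```text
t 2.35 pos [ 421.4 -239.   308.7] yaw 9.1 tool z [-0.005  0.    -1.   ] F [-1.   0.5  0.2] w 72.47794535380396 q [-0.19  0.12  0.13  0.   -1.59  1.92]
offset tool [ 12.6  -2.  208.7] 209.0
```

Call:
step_arm:
  deltas:
    - {"delta_rot": [0,0,0],"offset": [0.0025,0,0.039],"grip": 0.7}
    - {"delta_rot": [0,0,0],"offset": [0.0025,0,0.039],"grip": 0.7}
    - {"delta_rot": [0,0,0],"offset": [0.0025,-0.001,0.039],"grip": 0.7}
    - {"delta_rot": [0,0,0],"offset": [0.0025,-0.001,0.039],"grip": 0.7}
    - {"delta_rot": [0,0,0],"offset": [0.0025,0,0.03],"grip": 0.7}
    - {"delta_rot": [0,0,0],"offset": [0,0,0],"grip": 0.7}
    - {"delta_rot": [0,0,0],"offset": [0,0,0],"grip": 0.7}

```text
time_s: 2.93
ee_pos: [432.3, -230.2, 124.4]
ee_rot: [-3.13, -0.259, 0.006]
ft_force: [-0.5, -0.1, 1.3]
gripper_width: 72.5
```

```bash
cat >> h.py <<'E'
def wray(f,uv,z):
    d=np.load('pics/'+f+'.npz'); K,M=d['intrinsics'],d['mount']; p=np.array([(uv[0]-K[0,2])/K[0,0],(uv[1]-K[1,2])/K[1,1]])
    th=np.hypot(*p); v=np.array([*(np.sin(th)*p/max(th,1e-9)),np.cos(th)])
    R=Ro.from_rotvec(d['rot']).as_matrix(); c=R@M[:3,3]+d['pos']; r=R@M[:3,:3]@v
    return c+r*(z-c[2])/r[2]
def wsnap(f):
    o=arm.get_obs(); d=arm.get_image('wrist'); cv2.imwrite('pics/'+f,d['color']); np.savez('pics/'+f[:-4],pos=o['ee_pos'],rot=o['ee_rot'],**d); return d
E
python3 -c "
from h import *
to(432.5,-235,0)
d=wsnap('w1.png'); print(d['intrinsics'],d['mount'].round(3))"
```

```text
t 2.93 pos [ 432.3 -230.2  124.4] yaw 9.5 tool z [-0.004  0.    -1.   ] F [-0.5 -0.1  1.3] w 72.4817723035283 q [-0.17  0.2  -0.24  0.   -1.13  1.9 ]
offset tool [-1.000e-01  4.900e+00  1.244e+02] 124.5
[[325.1922621    0.         280.30758623]
 [  0.         325.1922621  214.33217387]
 [  0.           0.           1.        ]] [[-1.00000e-03 -9.52000e-01 -3.07000e-01  7.74820e+01]
 [ 1.00000e+00 -1.00000e-03 -0.00000e+00  1.03000e+00]
 [ 0.00000e+00 -3.07000e-01  9.52000e-01 -1.42142e+02]
 [ 0.00000e+00  0.00000e+00  0.00000e+00  1.00000e+00]]
```

View pics/w1.png

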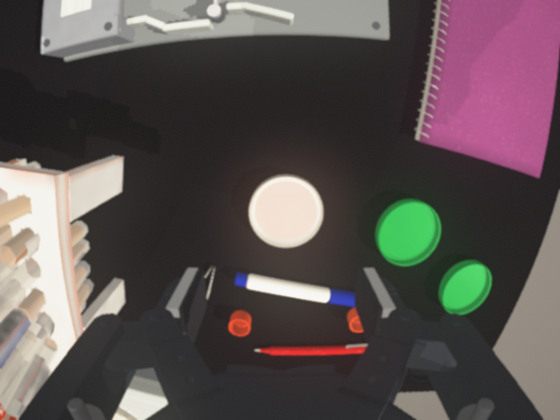

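The wrist view shows the dish at (286,211), the marker at (296,290) and the fingertips at about (190,270) and (372,270).

```bash
python3 - <<'E'
from h import *
im=cv2.imread('pics/w1.png'); m=(im.min(2)>130).astype(np.uint8); n,l,s,ce=cv2.connectedComponentsWithStats(m)
i=l[211,286]; cnt=cv2.findContours((l==i).astype(np.uint8),0,2)[0][0][:,0]
P=np.array([wray('w1',p,13) for p in cnt]); (c,r)=cv2.minEnclosingCircle(P[:,:2].astype(np.float32)); print(s[i],c,r)
print([wray('w1',p,7).round(0) for p in ((246,281),(345,298))])
d=np.load('pics/w1.npz');K,M=d['intrinsics'],d['mount']
for uv in((193,270),(367,270)):   # fingertip height along tool x=0 plane
    p=np.array([(uv[0]-K[0,2])/K[0,0],(uv[1]-K[1,2])/K[1,1]]);th=np.hypot(*p);v=M[:3,:3]@np.array([*(np.sin(th)*p/th),np.cos(th)])
    for X in(-11,0,11): print(X,(M[:3,3]+v*(X-M[0,3])/v[0]).round(1))
E
```

```text
[ 249  176   74   72 4221] (429.9649353027344, -235.73995971679688) 31.011089324951172
[array([ 357., -212.,    7.]), array([ 353., -307.,    7.])]
-11 [-11.  -50.8  24.8]
0 [  0.  -44.4   4.1]
11 [ 11.  -37.9 -16.7]
-11 [-11.   52.2  24.7]
0 [ 0.  45.9  4. ]
11 [ 11.   39.5 -16.8]
```

Call:
step_arm:
  deltas:
    - {"delta_rot": [0,0,0],"offset": [-0.002,0.005,0.03],"grip": 0.7}
    - {"delta_rot": [0,0,0],"offset": [0,0,0.03],"grip": 0.7}
    - {"delta_rot": [0,0,0],"offset": [0,0,0.03],"grip": 0.7}
    - {"delta_rot": [0,0,0],"offset": [0,0,0.02],"grip": 0.7}
    - {"delta_rot": [0,0,0],"offset": [0,0,0.006],"grip": 0.7}
    - {"delta_rot": [0,0,0],"offset": [0,0,0],"grip": 0.7}
    - {"delta_rot": [0,0,0],"offset": [0,0,0],"grip": 0.7}

```text
time_s: 3.57
ee_pos: [434.2, -236.2, 11.5]
ee_rot: [3.129, 0.26, 0.005]
ft_force: [1.3, 1.0, 0.9]
gripper_width: 72.4
```

Call:
step_arm:
  deltas:
    - {"delta_rot": [0,0,0],"offset": [0,0,0.003],"grip": 0.7}
    - {"delta_rot": [0,0,0],"offset": [0,0,0.003],"grip": 0.7}
    - {"delta_rot": [0,0,0],"offset": [0,0,0],"grip": 0.7}

```text
time_s: 3.82
ee_pos: [432.7, -235.6, 3.8]
ee_rot: [3.131, 0.26, 0.002]
ft_force: [0.3, -0.9, -0.6]
gripper_width: 72.5
```

```bash
python3 -c "
from h import *
to(430.5,-235.5,-2)
wsnap('w2.png')"
```

```text
t 3.82 pos [ 432.7 -235.6    3.8] yaw 9.5 tool z [ 0.001 -0.    -1.   ] F [ 0.3 -0.9 -0.6] w 72.54771913900758 q [-0.18  0.34 -0.41 -0.   -0.82  1.92]
offset tool [-2.2 -0.5  5.8] 6.2
```

View pics/w2.png

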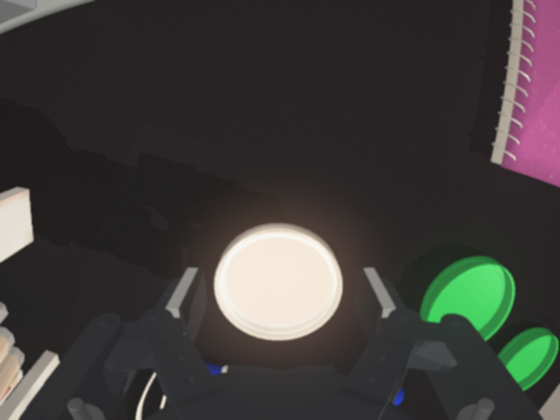

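The dish sits centred between the open fingers. I'll lower slightly and close.

Call:
step_arm:
  deltas:
    - {"delta_rot": [0,0,0],"offset": [-0.001,0,0.003],"grip": 0.7}
    - {"delta_rot": [0,0,0],"offset": [0,0,0.002],"grip": 0.7}
    - {"delta_rot": [0,0,0],"offset": [0,0,0],"grip": 0.7}

```text
time_s: 4.12
ee_pos: [430.8, -235.6, -2.2]
ee_rot: [-3.131, -0.259, 0.001]
ft_force: [-0.2, -0.3, 0.3]
gripper_width: 72.8
```

Call:
step_arm:
  deltas:
    - {"delta_rot": [0,0,0],"offset": [0,0,0],"grip": 0.35}
    - {"delta_rot": [0,0,0],"offset": [0,0,0],"grip": 0.3}
    - {"delta_rot": [0,0,0],"offset": [0,0,0],"grip": 0.3}
    - {"delta_rot": [0,0,0],"offset": [0,0,0],"grip": 0.3}
    - {"delta_rot": [0,0,0],"offset": [0,0,0],"grip": 0.3}

```text
time_s: 4.53
ee_pos: [431.5, -235.9, -1.2]
ee_rot: [3.13, 0.26, 0.001]
ft_force: [-1.2, 1.1, 4.5]
gripper_width: 58.4
```

Call:
step_arm:
  deltas:
    - {"delta_rot": [0,0,0],"offset": [0,0,0],"grip": 0.3}
    - {"delta_rot": [0,0,0],"offset": [0,0,0],"grip": 0.3}
    - {"delta_rot": [0,0,0],"offset": [0,0,0],"grip": 0.3}

```text
time_s: 4.78
ee_pos: [431.6, -235.9, -1.2]
ee_rot: [3.13, 0.26, 0.001]
ft_force: [-0.4, 0.5, 5.4]
gripper_width: 58.7
```

```bash
python3 -c "
from h import *
to(430.5,-235.5,-2)
wsnap('w3.png')"
```

```text
t 4.78 pos [ 431.6 -235.9   -1.2] yaw 9.5 tool z [ 0.001 -0.    -1.   ] F [-0.4  0.5  5.4] w 58.691125552495976 q [-0.18  0.35 -0.42  0.   -0.81  1.92]
offset tool [-1.  -0.6  0.8] 1.4
```

View pics/w3.png

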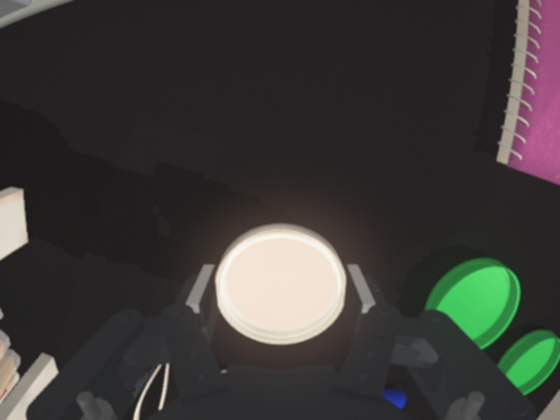

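Call:
step_arm:
  deltas:
    - {"delta_rot": [0,0,0],"offset": [0,0,0],"grip": 0.1}
    - {"delta_rot": [0,0,0],"offset": [0,0,0],"grip": 0.1}
    - {"delta_rot": [0,0,0],"offset": [0,0,-0.01],"grip": 0.1}
    - {"delta_rot": [0,0,0],"offset": [0,0,-0.02],"grip": 0.1}
    - {"delta_rot": [0,0,0],"offset": [0,0,-0.03],"grip": 0.1}
    - {"delta_rot": [0,0,0],"offset": [0,0,-0.02],"grip": 0.1}
    - {"delta_rot": [0,0,0],"offset": [0,0,0],"grip": 0.1}
    - {"delta_rot": [0,0,0],"offset": [0,0,0],"grip": 0.1}

```text
time_s: 5.5
ee_pos: [432.0, -235.7, 79.1]
ee_rot: [3.13, 0.259, 0.004]
ft_force: [-0.4, 1.4, -1.3]
gripper_width: 58.8
```

```bash
python3 -c "
from h import *
to(638.5,-243.8,80)
wsnap('w4.png')
im=cv2.imread('pics/w4.png'); cv2.imwrite('pics/w4c.png',im)"
```

```text
t 5.5 pos [ 432.  -235.7   79.1] yaw 9.5 tool z [ 0.003 -0.    -1.   ] F [-0.4  1.4 -1.3] w 58.78648657222831 q [-0.18  0.25 -0.31 -0.   -1.01  1.92]
offset tool [202.4  42.   -0.4] 206.7
```

View pics/w4.png

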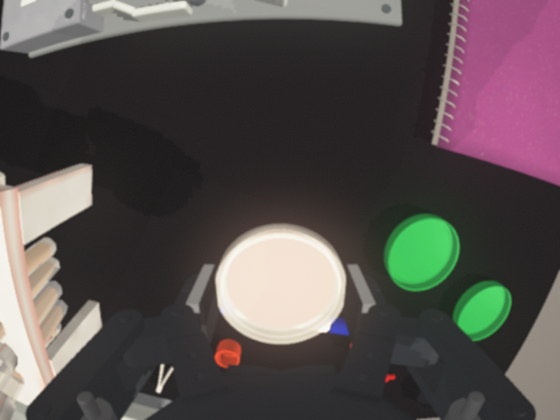

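Call:
step_arm:
  deltas:
    - {"delta_rot": [0,0,0],"offset": [0.025,0.005,0],"grip": 0.1}
    - {"delta_rot": [0,0,0],"offset": [0.035,0.007,0],"grip": 0.1}
    - {"delta_rot": [0,0,0],"offset": [0.035,0.007,0],"grip": 0.1}
    - {"delta_rot": [0,0,0],"offset": [0.035,0.007,0],"grip": 0.1}
    - {"delta_rot": [0,0,0],"offset": [0.035,0.007,0],"grip": 0.1}
    - {"delta_rot": [0,0,0],"offset": [0.025,0.006,0],"grip": 0.1}
    - {"delta_rot": [0,0,0],"offset": [0.012,0.003,0],"grip": 0.1}
    - {"delta_rot": [0,0,0],"offset": [0,0,0],"grip": 0.1}
    - {"delta_rot": [0,0,0],"offset": [0,0,0],"grip": 0.1}

```text
time_s: 6.3
ee_pos: [636.6, -243.4, 75.7]
ee_rot: [-3.129, -0.26, 0.006]
ft_force: [-1.2, 0.7, -0.4]
gripper_width: 58.4
```

```bash
python3 - <<'E'
from h import *
to(638.5,-243.8,40)
im=cv2.imread('pics/w4.png'); m=(im.min(2)>130).astype(np.uint8); n,l,s,ce=cv2.connectedComponentsWithStats(m)
i=l[283,281]; cnt=cv2.findContours((l==i).astype(np.uint8),0,2)[0][0][:,0]
d=np.load('pics/w4.npz'); P=np.array([wray('w4',p,d['pos'][2]+15) for p in cnt]); c,r=cv2.minEnclosingCircle(P[:,:2].astype(np.float32))
R=Ro.from_rotvec(d['rot']).as_matrix(); print('dish rel TCP in tool',R.T@(np.array([*c,0])-[*d['pos'][:2],0]),r)
wsnap('w5.png')
E
```

```text
t 6.3 pos [ 636.6 -243.4   75.7] yaw 9.5 tool z [-0.004  0.001 -1.   ] F [-1.2  0.7 -0.4] w 58.424254835186446 q [-0.14  0.59  0.23 -0.   -1.21  1.87]
offset tool [ 1.9  0.7 35.7] 35.8
dish rel TCP in tool [-2.58513265e-01  2.22126580e+00  6.30978944e-04] 32.27623748779297
```

View pics/w5.png

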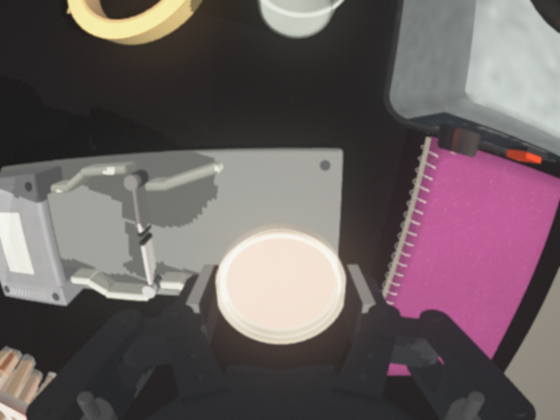

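The dish hangs over the plate. The posts are at (134,181) and (150,291), and the plate's far corner is at (342,150). I'll cross-check the reader's pose from this view.

```bash
python3 - <<'E'
from h import *
h1,h2=wray('w5',(134,180),27),wray('w5',(150,291),27); c=wray('w5',(342,149),8); c2=wray('w5',(338,245),8)
g=(h1+h2)/2; print(h1,h2,np.linalg.norm(h1-h2),g,c); v=(h2-h1)[:2]; print(np.degrees(np.arctan2(v[1],v[0]))+270)
v=(c2-c)[:2]; print('plate edge',np.degrees(np.arctan2(v[1],v[0]))+270)
a=np.radians(99.5);u=np.array([np.cos(a),np.sin(a)]);n=np.array([-u[1],u[0]])
for gg in (g[:2],np.array([622.8,-150.1])):
    print('corner in feeder (expect -137,-56)',u@(c[:2]-gg),n@(c[:2]-gg), 'load',gg-95*u)
E
```

```text
[ 659.68006551 -145.32675757   27.        ] [ 578.92734103 -157.95024945   27.        ] 81.73343903987679 [ 619.30370327 -151.63850351   27.        ] [ 696.94563257 -274.97815492    8.        ]
98.88473075064022
plate edge 100.03695393797636
corner in feeder (expect -137,-56) -134.4627368351267 -56.22020277212886 load [ 634.98322583 -245.33563565]
corner in feeder (expect -137,-56) -135.4030852875414 -52.517929329122204 load [ 638.47952256 -243.79713215]
```

Call:
step_arm:
  deltas:
    - {"delta_rot": [0,0,0],"offset": [0,0,0.02],"grip": 0.1}
    - {"delta_rot": [0,0,0],"offset": [0,0,0.02],"grip": 0.1}
    - {"delta_rot": [0,0,0],"offset": [0,0,0.015],"grip": 0.1}
    - {"delta_rot": [0,0,0],"offset": [0,0,0.007],"grip": 0.1}
    - {"delta_rot": [0,0,0],"offset": [0,0,0.002],"grip": 0.1}
    - {"delta_rot": [0,0,0],"offset": [0,0,0],"grip": 0.1}
    - {"delta_rot": [0,0,0],"offset": [0,0,0],"grip": 0.1}

```text
time_s: 6.93
ee_pos: [637.8, -244.1, 15.5]
ee_rot: [3.13, 0.26, 0.002]
ft_force: [0.3, -0.3, -0.6]
gripper_width: 58.6
```

Call:
step_arm:
  deltas:
    - {"delta_rot": [0,0,0],"offset": [0,0,0.003],"grip": 0.1}
    - {"delta_rot": [0,0,0],"offset": [0,0,0.002],"grip": 0.1}
    - {"delta_rot": [0,0,0],"offset": [0,0,0.001],"grip": 0.1}
    - {"delta_rot": [0,0,0],"offset": [0,0,0],"grip": 0.1}
    - {"delta_rot": [0,0,0],"offset": [0,0,0],"grip": 0.1}

```text
time_s: 7.35
ee_pos: [637.4, -243.9, 8.3]
ee_rot: [3.131, 0.26, -0.0]
ft_force: [-0.1, 0.9, -0.1]
gripper_width: 58.1
```

Call:
step_arm:
  deltas:
    - {"delta_rot": [0,0,0],"offset": [0,0,0.001],"grip": 0.1}
    - {"delta_rot": [0,0,0],"offset": [0,0,0],"grip": 0.1}
    - {"delta_rot": [0,0,0],"offset": [0,0,0],"grip": 0.1}

```text
time_s: 7.6
ee_pos: [637.4, -243.8, 7.3]
ee_rot: [-3.131, -0.26, 0.0]
ft_force: [0.6, -0.2, -0.6]
gripper_width: 58.5
```

Call:
step_arm:
  deltas:
    - {"delta_rot": [0,0,0],"offset": [0,0,0.0005],"grip": 0.1}
    - {"delta_rot": [0,0,0],"offset": [0,0,0],"grip": 0.5}
    - {"delta_rot": [0,0,0],"offset": [0,0,0],"grip": 0.7}
    - {"delta_rot": [0,0,0],"offset": [0,0,0],"grip": 0.7}
    - {"delta_rot": [0,0,0],"offset": [0,0,-0.01],"grip": 0.7}
    - {"delta_rot": [0,0,0],"offset": [0,0,-0.03],"grip": 0.7}
    - {"delta_rot": [0,0,0],"offset": [0,0,-0.03],"grip": 0.7}
    - {"delta_rot": [0,0,0],"offset": [0,0.03,0],"grip": 0.0}
    - {"delta_rot": [0,0,0],"offset": [0,0.035,0],"grip": -1}
    - {"delta_rot": [0,0,0],"offset": [0,0,0],"grip": -1}
    - {"delta_rot": [0,0,0],"offset": [0,0,0],"grip": -1}
    - {"delta_rot": [0,0,0],"offset": [0,0,0],"grip": -1}

```text
time_s: 8.6
ee_pos: [648.0, -308.1, 77.1]
ee_rot: [-3.131, -0.259, -0.0]
ft_force: [-0.2, 0.3, -0.6]
gripper_width: 11.7
```

```bash
python3 - <<'E'
from h import *
a=np.radians(99.5);u=np.array([np.cos(a),np.sin(a)]);g=np.array([620.3,-151.2])
to(*(g-157*u),13)
d=wsnap('w6.png')
E
```

```text
t 8.6 pos [ 648.  -308.1   77.1] yaw 9.5 tool z [ 0.  0. -1.] F [-0.2  0.3 -0.6] w 11.67836447547917 q [-0.23  0.66  0.35 -0.   -1.26  1.96]
offset tool [-1.4 -2.3 64.1] 64.2
```

View pics/w6.png

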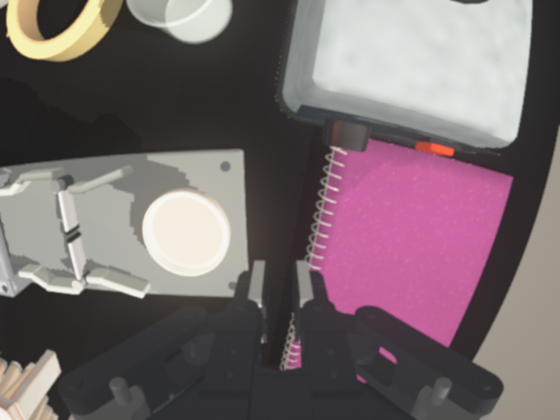

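The dish lies flat on the plate at (187,232), with the posts at (64,184) and (79,286) and the plate's end corners at (244,150) and (248,297).

```bash
python3 - <<'E'
from h import *
h1,h2=wray('w6',(64,184),27),wray('w6',(79,286),27); c1,c2=wray('w6',(244,150),8),wray('w6',(248,297),8)
e=((c1+c2)/2)[:2]; g=((h1+h2)/2)[:2]; print(g,e,np.linalg.norm(c1-c2),np.linalg.norm(h1-h2),np.degrees(np.arctan2(*(g-e)[::-1])),np.linalg.norm(g-e))
im=cv2.imread('pics/w6.png'); m=(im.min(2)>170).astype(np.uint8); n,l,s,ce=cv2.connectedComponentsWithStats(m)
i=l[232,187]; cnt=cv2.findContours((l==i).astype(np.uint8),0,2)[0][0][:,0]
P=np.array([wray('w6',p,22) for p in cnt]); D,r=cv2.minEnclosingCircle(P[:,:2].astype(np.float32)); D=np.array(D); print('dish',D,r,s[i])
a=np.radians(99.5);u=np.array([np.cos(a),np.sin(a)]);n=np.array([-u[1],u[0]])
p=arm.get_obs()['ee_pos'][:2]
for k in(g,np.array([620.5,-151])): print('feeder coords dish',u@(D-k),n@(D-k),'tcp',u@(p-k),n@(p-k))
E
```

```text
[ 619.36620241 -154.74505683] [ 642.41697793 -285.45748343] 110.48703773951655 82.83136477544112 100.00112570314425 132.7293363190179
dish [ 650.04058838 -243.09024048] 57.496456146240234 [  117   153   130   138 10148]
feeder coords dish -92.19631656225974 -15.672544166564329 tcp -155.49564775930287 -3.1203884621329094
feeder coords dish -95.70288161371532 -13.936183264940224 tcp -159.00221281075846 -1.3840275605088037
```

```bash
python3 - <<'E'
from h import *
D=wray('w6',(186.5,231.5),21)[:2];print(D, wray('w6',(143,231),20),wray('w6',(230,234),20),wray('w6',(187,190),22),wray('w6',(186,276),16))
a=np.radians(99.5);u=np.array([np.cos(a),np.sin(a)]);n=np.array([-u[1],u[0]])
p=arm.get_obs()['ee_pos'][:2]
for k in(np.array([620,-152.]),): print(u@(D-k),n@(D-k),'tcp',u@(p-k),n@(p-k))
E
```

```text
[ 639.26316613 -246.6566343 ] [ 633.4608022  -214.30668507   20.        ] [ 642.22429048 -276.20767163   20.        ] [ 668.21586969 -245.09573352   22.        ] [ 601.91861124 -246.8056563    16.        ]
-96.53781494758718 -3.3761325211574347 tcp -158.09845101215157 -2.042217967138098
```

Call:
step_arm:
  deltas:
    - {"delta_rot": [0,0,0],"offset": [-0.002,0,0.02],"grip": -1}
    - {"delta_rot": [0,0,0],"offset": [0,0,0.02],"grip": -1}
    - {"delta_rot": [0,0,0],"offset": [0,0,0.015],"grip": -1}
    - {"delta_rot": [0,0,0],"offset": [0,0,0.008],"grip": -1}
    - {"delta_rot": [0,0,0],"offset": [0,0,0],"grip": -1}
    - {"delta_rot": [0,0,0],"offset": [0,0,0],"grip": -1}

```text
time_s: 9.15
ee_pos: [646.4, -307.9, 14.3]
ee_rot: [3.13, 0.261, -0.0]
ft_force: [-0.6, -0.2, 0.9]
gripper_width: -0.0
```

Call:
step_arm:
  deltas:
    - {"delta_rot": [0,0,0],"offset": [0,-0.002,0],"grip": -1}
    - {"delta_rot": [0,0,0],"offset": [0,-0.004,0],"grip": -1}
    - {"delta_rot": [0,0,0],"offset": [0,-0.004,0],"grip": -1}
    - {"delta_rot": [0,0,0],"offset": [0,-0.004,0],"grip": -1}
    - {"delta_rot": [0,0,0],"offset": [0,-0.004,0],"grip": -1}
    - {"delta_rot": [0,0,0],"offset": [0,-0.004,0],"grip": -1}
    - {"delta_rot": [0,0,0],"offset": [0,-0.004,0],"grip": -1}
    - {"delta_rot": [0,0,0],"offset": [0,-0.004,0],"grip": -1}
    - {"delta_rot": [0,0,0],"offset": [0,-0.004,0],"grip": -1}
    - {"delta_rot": [0,0,0],"offset": [0,-0.004,0],"grip": -1}

```text
time_s: 9.98
ee_pos: [639.9, -270.5, 13.9]
ee_rot: [3.131, 0.26, 0.0]
ft_force: [0.5, -0.9, 1.2]
gripper_width: 0.1
```

Call:
step_arm:
  deltas:
    - {"delta_rot": [0,0,0],"offset": [0,-0.004,0],"grip": -1}
    - {"delta_rot": [0,0,0],"offset": [0,-0.004,0],"grip": -1}
    - {"delta_rot": [0,0,0],"offset": [0,-0.004,0],"grip": -1}
    - {"delta_rot": [0,0,0],"offset": [0,-0.004,0],"grip": -1}
    - {"delta_rot": [0,0,0],"offset": [0,-0.004,0],"grip": -1}
    - {"delta_rot": [0,0,0],"offset": [0,-0.004,0],"grip": -1}
    - {"delta_rot": [0,0,0],"offset": [0,-0.004,0],"grip": -1}
    - {"delta_rot": [0,0,0],"offset": [0,-0.004,0],"grip": -1}
    - {"delta_rot": [0,0,0],"offset": [0,-0.004,0],"grip": -1}
    - {"delta_rot": [0,0,0],"offset": [0,-0.004,0],"grip": -1}

```text
time_s: 10.82
ee_pos: [633.3, -231.0, 13.9]
ee_rot: [3.131, 0.26, 0.0]
ft_force: [0.2, -1.0, 0.8]
gripper_width: -0.0
```

```bash
python3 - <<'E'
from h import *
to(620,-152,13); d=wsnap('w7.png')
E
```

```text
t 10.82 pos [ 633.3 -231.    13.9] yaw 9.5 tool z [ 0. -0. -1.] F [ 0.2 -1.   0.8] w -0.0015477434298160225 q [-0.12  0.63  0.12  0.   -1.07  1.85]
offset tool [ -0.1 -80.1   0.8] 80.1
```

View pics/w7.png

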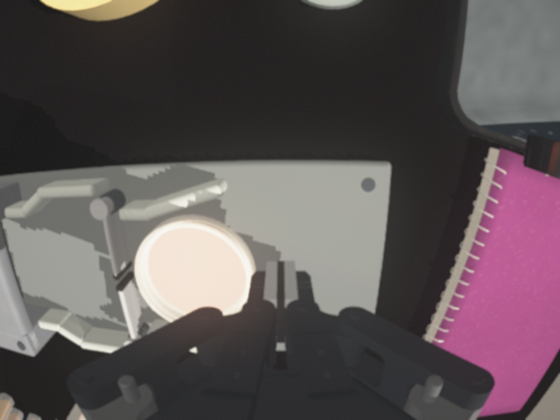

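The dish (195,265) is in the funnel between the guides, centred and just ahead of the shut flaps. I'll carry on pushing and watch the force.

Call:
step_arm:
  deltas:
    - {"delta_rot": [0,0,0],"offset": [0,-0.003,0],"grip": -1}
    - {"delta_rot": [0,0,0],"offset": [0,-0.003,0],"grip": -1}
    - {"delta_rot": [0,0,0],"offset": [0,-0.003,0],"grip": -1}
    - {"delta_rot": [0,0,0],"offset": [0,-0.003,0],"grip": -1}
    - {"delta_rot": [0,0,0],"offset": [0,-0.003,0],"grip": -1}
    - {"delta_rot": [0,0,0],"offset": [0,-0.003,0],"grip": -1}

```text
time_s: 11.37
ee_pos: [630.3, -213.7, 13.9]
ee_rot: [3.13, 0.26, 0.0]
ft_force: [-0.5, -2.6, 1.2]
gripper_width: -0.2
```

Call:
step_arm:
  deltas:
    - {"delta_rot": [0,0,0],"offset": [0,-0.003,0],"grip": -1}
    - {"delta_rot": [0,0,0],"offset": [0,-0.003,0],"grip": -1}
    - {"delta_rot": [0,0,0],"offset": [0,-0.003,0],"grip": -1}
    - {"delta_rot": [0,0,0],"offset": [0,-0.003,0],"grip": -1}
    - {"delta_rot": [0,0,0],"offset": [0,-0.003,0],"grip": -1}
    - {"delta_rot": [0,0,0],"offset": [0,-0.003,0],"grip": -1}

```text
time_s: 11.87
ee_pos: [627.2, -195.9, 13.8]
ee_rot: [3.13, 0.26, -0.0]
ft_force: [0.2, -5.3, -0.7]
gripper_width: 0.1
```

Call:
step_arm:
  deltas:
    - {"delta_rot": [0,0,0],"offset": [0,-0.003,0],"grip": -1}
    - {"delta_rot": [0,0,0],"offset": [0,-0.003,0],"grip": -1}
    - {"delta_rot": [0,0,0],"offset": [0,-0.003,0],"grip": -1}
    - {"delta_rot": [0,0,0],"offset": [0,-0.003,0],"grip": -1}
    - {"delta_rot": [0,0,0],"offset": [0,-0.003,0],"grip": -1}
    - {"delta_rot": [0,0,0],"offset": [0,-0.003,0],"grip": -1}

```text
time_s: 12.37
ee_pos: [624.4, -177.7, 13.8]
ee_rot: [-3.131, -0.26, -0.0]
ft_force: [1.4, -4.2, 0.7]
gripper_width: -0.2
```

Call:
step_arm:
  deltas:
    - {"delta_rot": [0,0,0],"offset": [0,-0.003,0],"grip": -1}
    - {"delta_rot": [0,0,0],"offset": [0,-0.003,0],"grip": -1}
    - {"delta_rot": [0,0,0],"offset": [0,-0.003,0],"grip": -1}
    - {"delta_rot": [0,0,0],"offset": [0,-0.003,0],"grip": -1}
    - {"delta_rot": [0,0,0],"offset": [0,-0.003,0],"grip": -1}
    - {"delta_rot": [0,0,0],"offset": [0,-0.003,0],"grip": -1}

```text
time_s: 12.87
ee_pos: [621.4, -159.8, 13.8]
ee_rot: [-3.131, -0.26, 0.0]
ft_force: [0.2, -3.0, 1.3]
gripper_width: -0.2
```

Call:
step_arm:
  deltas:
    - {"delta_rot": [0,0,0],"offset": [0,-0.003,0],"grip": -1}
    - {"delta_rot": [0,0,0],"offset": [0,-0.003,0],"grip": -1}
    - {"delta_rot": [0,0,0],"offset": [0,-0.003,0],"grip": -1}
    - {"delta_rot": [0,0,0],"offset": [0,-0.002,0],"grip": -1}
    - {"delta_rot": [0,0,0],"offset": [0,-0.002,0],"grip": -1}

```text
time_s: 13.28
ee_pos: [619.2, -147.0, 13.7]
ee_rot: [-3.131, -0.26, 0.0]
ft_force: [0.3, -1.4, -0.2]
gripper_width: -0.3
```

Call:
step_arm:
  deltas:
    - {"delta_rot": [0,0,0],"offset": [0,-0.001,0],"grip": -1}
    - {"delta_rot": [0,0,0],"offset": [0,-0.001,0],"grip": -1}
    - {"delta_rot": [0,0,0],"offset": [0,-0.001,0],"grip": -1}

```text
time_s: 13.53
ee_pos: [618.7, -144.4, 13.7]
ee_rot: [-3.131, -0.26, 0.0]
ft_force: [-0.5, -1.4, 0.9]
gripper_width: -0.1
```

Call:
step_arm:
  deltas:
    - {"delta_rot": [0,0,0],"offset": [0,-0.001,0],"grip": -1}
    - {"delta_rot": [0,0,0],"offset": [0,-0.001,0],"grip": -1}
    - {"delta_rot": [0,0,0],"offset": [0,-0.001,0],"grip": -1}

```text
time_s: 13.78
ee_pos: [618.3, -141.4, 13.7]
ee_rot: [-3.131, -0.26, 0.0]
ft_force: [-0.4, -0.3, 1.5]
gripper_width: 0.3
```

Call:
step_arm:
  deltas:
    - {"delta_rot": [0,0,0],"offset": [0,-0.001,0],"grip": -1}
    - {"delta_rot": [0,0,0],"offset": [0,-0.001,0],"grip": -1}
    - {"delta_rot": [0,0,0],"offset": [0,-0.001,0],"grip": -1}

```text
time_s: 14.03
ee_pos: [617.7, -138.8, 13.6]
ee_rot: [3.13, 0.26, -0.001]
ft_force: [0.3, -3.2, -0.9]
gripper_width: -0.0
```

Call:
step_arm:
  deltas:
    - {"delta_rot": [0,0,0],"offset": [0,-0.001,0],"grip": -1}
    - {"delta_rot": [0,0,0],"offset": [0,-0.001,0],"grip": -1}
    - {"delta_rot": [0,0,0],"offset": [0,-0.001,0],"grip": -1}

```text
time_s: 14.28
ee_pos: [617.4, -136.2, 13.8]
ee_rot: [3.13, 0.26, 0.0]
ft_force: [1.1, -5.3, -1.1]
gripper_width: 0.0
```

Call:
step_arm:
  deltas:
    - {"delta_rot": [0,0,0],"offset": [0,-0.001,0],"grip": -1}
    - {"delta_rot": [0,0,0],"offset": [0,0,0],"grip": -1}

```text
time_s: 14.45
ee_pos: [616.7, -135.0, 13.7]
ee_rot: [3.13, 0.26, -0.002]
ft_force: [-0.3, -4.1, -0.8]
gripper_width: 0.2
```

```bash
python3 - <<'E'
from h import *
to(620,-152,13)
E
```

```text
t 14.45 pos [ 616.7 -135.    13.7] yaw 9.5 tool z [-0.001 -0.    -1.   ] F [-0.3 -4.1 -0.8] w 0.23364396572910445 q [ 0.03  0.55 -0.01  0.   -1.01  1.7 ]
offset tool [ 0.5 17.3  0.7] 17.4
```

Call:
step_arm:
  deltas:
    - {"delta_rot": [0,0,0],"offset": [0,-0.001,0],"grip": -1}
    - {"delta_rot": [0,0,0],"offset": [0,-0.001,0],"grip": -1}
    - {"delta_rot": [0,0,0],"offset": [0,0,0],"grip": -1}

```text
time_s: 14.7
ee_pos: [616.9, -132.2, 13.8]
ee_rot: [-3.13, -0.26, -0.001]
ft_force: [0.9, -1.9, -0.2]
gripper_width: 0.0
```

Call:
step_arm:
  deltas:
    - {"delta_rot": [0,0,0],"offset": [0,-0.001,0],"grip": -1}
    - {"delta_rot": [0,0,0],"offset": [0,-0.001,0],"grip": -1}
    - {"delta_rot": [0,0,0],"offset": [0,0,0],"grip": -1}

```text
time_s: 14.95
ee_pos: [616.6, -130.2, 13.8]
ee_rot: [-3.13, -0.26, -0.0]
ft_force: [0.5, -0.7, 0.6]
gripper_width: -0.0
```

Those forces came from the flaps, and the buffer hasn't been reached yet. I'll carry on in small steps.

Call:
step_arm:
  deltas:
    - {"delta_rot": [0,0,0],"offset": [0,-0.001,0],"grip": -1}
    - {"delta_rot": [0,0,0],"offset": [0,-0.001,0],"grip": -1}
    - {"delta_rot": [0,0,0],"offset": [0,-0.001,0],"grip": -1}

```text
time_s: 15.2
ee_pos: [616.0, -127.6, 13.8]
ee_rot: [-3.131, -0.26, 0.0]
ft_force: [0.0, -1.3, 0.0]
gripper_width: -0.2
```

Call:
step_arm:
  deltas:
    - {"delta_rot": [0,0,0],"offset": [0,-0.001,0],"grip": -1}
    - {"delta_rot": [0,0,0],"offset": [0,-0.001,0],"grip": -1}
    - {"delta_rot": [0,0,0],"offset": [0,-0.001,0],"grip": -1}

```text
time_s: 15.45
ee_pos: [615.8, -125.7, 14.1]
ee_rot: [3.129, 0.26, 0.001]
ft_force: [1.4, -5.8, 0.0]
gripper_width: -0.2
```

Call:
step_arm:
  deltas:
    - {"delta_rot": [0,0,0],"offset": [0,-0.001,0],"grip": -1}
    - {"delta_rot": [0,0,0],"offset": [0,-0.001,0],"grip": -1}

```text
time_s: 15.62
ee_pos: [615.6, -124.4, 14.3]
ee_rot: [3.128, 0.26, 0.001]
ft_force: [1.2, -9.2, 0.1]
gripper_width: -0.1
```

Call:
step_arm:
  deltas:
    - {"delta_rot": [0,0,0],"offset": [0,0,0],"grip": -1}

```text
time_s: 15.7
ee_pos: [615.6, -124.4, 14.4]
ee_rot: [3.128, 0.26, 0.001]
ft_force: [1.9, -7.9, 0.0]
gripper_width: -0.0
```

Call:
step_arm:
  deltas:
    - {"delta_rot": [0,0,0],"offset": [0,-0.001,0],"grip": -1}
    - {"delta_rot": [0,0,0],"offset": [0,0,0],"grip": -1}

```text
time_s: 15.87
ee_pos: [615.6, -123.8, 14.5]
ee_rot: [3.128, 0.26, 0.002]
ft_force: [1.0, -10.2, -0.5]
gripper_width: -0.1
```

Call:
step_arm:
  deltas:
    - {"delta_rot": [0,0,0],"offset": [0,-0.001,0],"grip": -1}
    - {"delta_rot": [0,0,0],"offset": [0,0,0],"grip": -1}
    - {"delta_rot": [0,0,0],"offset": [0,0,0],"grip": -1}

```text
time_s: 16.12
ee_pos: [615.6, -123.1, 14.6]
ee_rot: [3.127, 0.26, 0.002]
ft_force: [1.1, -9.9, -0.2]
gripper_width: 0.2
```

Call:
step_arm:
  deltas:
    - {"delta_rot": [0,0,0],"offset": [0,0,0],"grip": -1}

```text
time_s: 16.2
ee_pos: [615.6, -123.1, 14.6]
ee_rot: [3.127, 0.26, 0.002]
ft_force: [2.0, -10.6, -0.4]
gripper_width: -0.3
```

Call:
step_arm:
  deltas:
    - {"delta_rot": [0,0,0],"offset": [0,-0.001,0],"grip": -1}
    - {"delta_rot": [0,0,0],"offset": [0,0,0],"grip": -1}
    - {"delta_rot": [0,0,0],"offset": [0,0,0],"grip": -1}
    - {"delta_rot": [0,0,0],"offset": [0,0,0],"grip": -1}

```text
time_s: 16.53
ee_pos: [615.5, -122.5, 14.7]
ee_rot: [3.127, 0.26, 0.002]
ft_force: [2.0, -11.4, 0.6]
gripper_width: -0.0
```

Call:
step_arm:
  deltas:
    - {"delta_rot": [0,0,0],"offset": [0,0,0],"grip": -1}

```text
time_s: 16.62
ee_pos: [615.5, -122.5, 14.8]
ee_rot: [3.127, 0.26, 0.002]
ft_force: [2.0, -10.9, 0.5]
gripper_width: -0.1
```

Call:
step_arm:
  deltas:
    - {"delta_rot": [0,0,0],"offset": [0,-0.001,0],"grip": -1}
    - {"delta_rot": [0,0,0],"offset": [0,0,0],"grip": -1}
    - {"delta_rot": [0,0,0],"offset": [0,0,0],"grip": -1}
    - {"delta_rot": [0,0,0],"offset": [0,0,0],"grip": -1}

```text
time_s: 16.95
ee_pos: [615.5, -121.8, 14.9]
ee_rot: [3.126, 0.26, 0.002]
ft_force: [2.4, -12.4, 1.3]
gripper_width: 0.4
```

Call:
step_arm:
  deltas:
    - {"delta_rot": [0,0,0],"offset": [0,0,0],"grip": -1}

```text
time_s: 17.03
ee_pos: [615.5, -121.8, 14.9]
ee_rot: [3.126, 0.26, 0.002]
ft_force: [1.8, -11.8, 0.3]
gripper_width: 0.1
```

Call:
step_arm:
  deltas:
    - {"delta_rot": [0,0,0],"offset": [0,0.002,0],"grip": -1}
    - {"delta_rot": [0,0,0],"offset": [0,0.002,0],"grip": -1}
    - {"delta_rot": [0,0,0],"offset": [0,0.002,0],"grip": -1}
    - {"delta_rot": [0,0,0],"offset": [0,0.003,0],"grip": -1}
    - {"delta_rot": [0,0,0],"offset": [0,0.003,0],"grip": -1}
    - {"delta_rot": [0,0,0],"offset": [0,0.002,0],"grip": -1}
    - {"delta_rot": [0,0,0],"offset": [0,0,0],"grip": -1}
    - {"delta_rot": [0,0,0],"offset": [0,0,0],"grip": -1}

```text
time_s: 17.7
ee_pos: [619.0, -128.2, 14.2]
ee_rot: [-3.125, -0.26, -0.009]
ft_force: [4.5, 10.4, 1.0]
gripper_width: 0.4
```

Call:
step_arm:
  deltas:
    - {"delta_rot": [0,0,0],"offset": [0,0,-0.005],"grip": -1}
    - {"delta_rot": [0,0,0],"offset": [0,0,-0.01],"grip": -1}
    - {"delta_rot": [0,0,0],"offset": [0,0,-0.015],"grip": -1}
    - {"delta_rot": [0,0,0],"offset": [0,0,-0.03],"grip": -1}
    - {"delta_rot": [0,0,0],"offset": [0,0,-0.03],"grip": -1}
    - {"delta_rot": [0,0,0],"offset": [0,0.03,-0.02],"grip": -1}
    - {"delta_rot": [0,0,0],"offset": [0,0.03,0],"grip": -1}
    - {"delta_rot": [0,0,0],"offset": [0,0.03,0],"grip": -1}
    - {"delta_rot": [0,0,0],"offset": [0,0,0],"grip": -1}
    - {"delta_rot": [0,0,0],"offset": [0,0,0],"grip": -1}

```text
time_s: 18.53
ee_pos: [631.1, -222.9, 123.8]
ee_rot: [-3.131, -0.256, 0.001]
ft_force: [0.3, 0.5, -0.4]
gripper_width: -0.0
```

```bash
python3 - <<'E'
from h import *
to(620,-152,120); wsnap('w8.png'); snap('top','t1.png')
im=cv2.imread('pics/t1.png')
a=np.abs(im.astype(int)-cv2.imread('pics/t0.png')).max(2)[238:275,286:352]; print('marker diff px>40:',(a>40).sum())
E
```

```text
t 18.53 pos [ 631.1 -222.9  123.8] yaw 9.3 tool z [-0.001  0.001 -1.   ] F [ 0.3  0.5 -0.4] w -0.031096618226319227 q [-0.11  0.54  0.26 -0.   -1.29  1.84]
offset tool [  0.6 -71.7   3.8] 71.8
marker diff px>40: 0
```

View pics/w8.png

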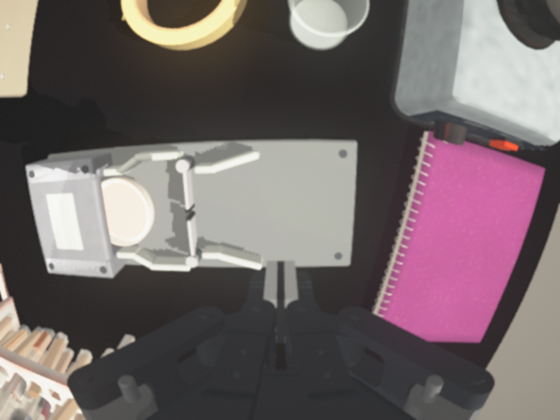

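The flaps lie in a straight line between the posts (186,165)–(193,260), so they are shut. The dish (rim at column 154) is inside, partly under the cover.

```bash
python3 - <<'E'
from h import *
a=np.radians(99.5);u=np.array([np.cos(a),np.sin(a)]);n=np.array([-u[1],u[0]])
g=(wray('w8',(185,164),27)+wray('w8',(193,261),27))[:2]/2
for uv,z in (((154,211),20),((190,213),25)): p=wray('w8',uv,z)[:2]; print(u@(p-g),n@(p-g))
im=cv2.imread('pics/w8.png')[130:285,80:280]; cv2.imwrite('pics/w8c.png',cv2.resize(im,None,fx=3.8,fy=3.8,interpolation=cv2.INTER_CUBIC))
E
```

```text
32.55341804295546 -1.1402228844065059
-0.7759929693760481 -0.8369186176402477
```

View pics/w8c.png

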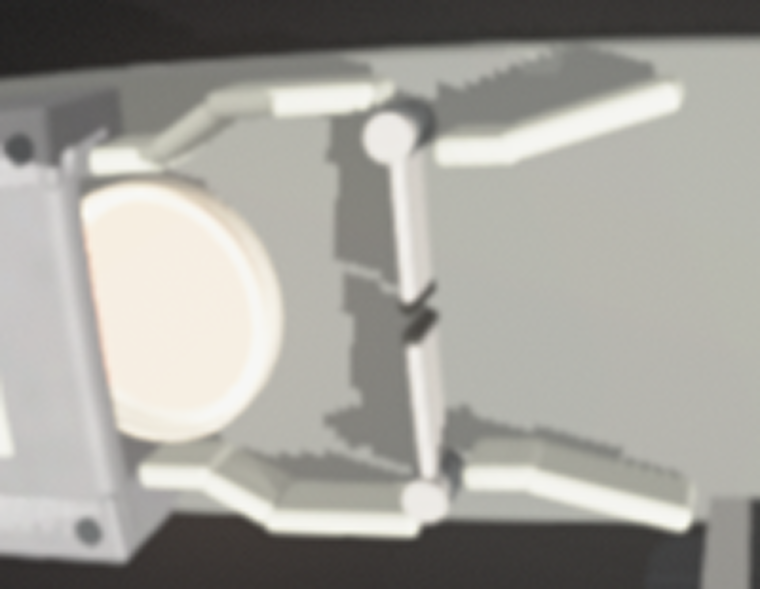

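```bash
python3 - <<'E'
from h import *
a=np.radians(99.5);u=np.array([np.cos(a),np.sin(a)]);
d=np.load('pics/w7.npz')
im=cv2.imread('pics/w7.png')
print('front rim, rear rim rel TCP', [u@(wray('w7',p,20)[:2]-d['pos'][:2]) for p in((136,258),(253,270))])
d=np.load('pics/w8.npz'); p=wray('w8',(154,211),20)[:2]
for q in((615.5,-121.8),(615.9,-126.8)): print('rear rim now rel TCP at push',u@(p-np.array(q)))
E
```

```text
front rim, rear rim rel TCP [np.float64(70.79933121842441), np.float64(11.928154131325604)]
rear rim now rel TCP at push 2.2955255532813004
rear rim now rel TCP at push 7.292972603311725
```

```bash
python3 -c "
from h import *
to(620,-152,120); print(arm.sign_off())"
```

```text
t 18.63 pos [ 631.3 -221.2  123.9] yaw 9.5 tool z [-0.001  0.    -1.   ] F [-0.2  0.3  0.4] w -0.04262850781087273 q [-0.1   0.54  0.26 -0.   -1.29  1.84]
offset tool [  0.3 -70.1   3.9] 70.2
the job is handed in; nothing more can be done
None
```

The dish is in the reader, both flaps are shut behind it, and the job is handed in at 18.6 s.

I set the dish flat on the loading plate and pushed it with closed fingers through the flaps onto the spring buffer. The push reached about 12 N: the last readings were 12.4 and 11.8 N, and none read above that. I then drew back, lifted out and moved clear.

**Last checks**
- **Flaps:** the final wrist picture shows both in a straight line between their posts, so fully shut.
- **Dish position:** its centre is about 63 mm inside the flaps. That is roughly 3–5 mm short of where I felt the buffer, with about 2 mm of camera error. I think it came back a little further than the buffer gave, but it stayed past the 60 mm the flaps need.
- **Marker:** its patch in the top camera picture showed no change (0 pixels differ).
- **Arm:** it touches nothing, and the wrist force reads about 0 N.

**What did not go as planned:** when I drew back, the flaps caught on the fingers. The pull read about 10 N and the fingers moved only about 6.5 mm instead of the 14 mm commanded. Lifting straight up freed them, and the flaps closed.

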